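Shut the flip-top sample vials from weakest to strongest

TASK

Press the three open flip-top vials in the blue rack fully shut with your fingertips: first the green cap (the blank), then the yellow (weak standard), then the red (strong standard), so that nothing is carried from a strong sample to a weaker one: touch no vial before the weaker ones are shut, and none again once a stronger one is. Press each gently, without lifting a vial or shoving the rack. Do not touch the black-capped vial, and leave the other things on the bench where they are.

Things in the scene. Friction and masses are not known exactly. Their poses are not given: they have to be found in the camera images.
- vial_rack: blue vial rack, a loose block of 1.2 kg, 108 mm (its x) by 218 mm (its y), top face 33 mm above the bench; origin: centre of its underside, z up. Its eight wells (two rows of four, 48 mm pitch, 24 mm deep, 31.5 mm across) hold four vials, staggered so that no two stand side by side; which vial stands in which of these four wells varies
- blank_vial: flip-top vial of cloudy white plastic with the green cap (blank), 30 mm across, rim 64 mm above its underside, about 0.08 kg, loose in a rack well whose floor is 9 mm above the bench. Origin: centre of its underside, z up. The cap's hinge line is at its +x side, 17.5 mm from the axis, 64 mm up; the shut cap's thumb tab points to its -x side, roughly towards the robot
- green_cap (a joint): angle of the green cap, rad: 0 = fully shut (level), grows as it opens upward, up to 1.9. Starts at 0.5 to 1.0. The hinge is stiff, without spring: the cap stays where it is left. About 1 to 3 N along the tab's arc turns it; at 0 it is down on the rim, and from there it gives only about 1 mm per 7 N
- green_cap_center (a point): centre of the outer face of the green cap, a disc 33 mm across and 5.6 mm thick. Shut, this point lies on the vial's axis, 69.6 mm above the vial's underside (79 mm above the bench)
- green_cap_tab (a point): top of the green cap's thumb tab (14 mm wide, 2.8 mm thick), 37 mm from the hinge line and, shut, 3.8 mm above it (tab end: 42.5 mm); the highest part of the open cap. Move the fingertips with it, down and outward along its arc: rubber fingertips grip the tab, and a steep cap pressed only straight down binds
- weak_vial: flip-top vial of cloudy white plastic with the yellow cap (weak standard), 30 mm across, rim 64 mm above its underside, about 0.08 kg, loose in a rack well whose floor is 9 mm above the bench. Origin: centre of its underside, z up. The cap's hinge line is at its +x side, 17.5 mm from the axis, 64 mm up; the shut cap's thumb tab points to its -x side, roughly towards the robot
- yellow_cap (a joint): angle of the yellow cap, rad: 0 = fully shut (level), grows as it opens upward, up to 1.9. Starts at 0.5 to 1.0. The hinge is stiff, without spring: the cap stays where it is left. About 1 to 3 N along the tab's arc turns it; at 0 it is down on the rim, and from there it gives only about 1 mm per 7 N
- yellow_cap_center (a point): centre of the outer face of the yellow cap, a disc 33 mm across and 5.6 mm thick. Shut, this point lies on the vial's axis, 69.6 mm above the vial's underside (79 mm above the bench)
- yellow_cap_tab (a point): top of the yellow cap's thumb tab (14 mm wide, 2.8 mm thick), 37 mm from the hinge line and, shut, 3.8 mm above it (tab end: 42.5 mm); the highest part of the open cap. Move the fingertips with it, down and outward along its arc: rubber fingertips grip the tab, and a steep cap pressed only straight down binds
- strong_vial: flip-top vial of cloudy white plastic with the red cap (strong standard), 30 mm across, rim 64 mm above its underside, about 0.08 kg, loose in a rack well whose floor is 9 mm above the bench. Origin: centre of its underside, z up. The cap's hinge line is at its +x side, 17.5 mm from the axis, 64 mm up; the shut cap's thumb tab points to its -x side, roughly towards the robot
- red_cap (a joint): angle of the red cap, rad: 0 = fully shut (level), grows as it opens upward, up to 1.9. Starts at 0.5 to 1.0. The hinge is stiff, without spring: the cap stays where it is left. About 1 to 3 N along the tab's arc turns it; at 0 it is down on the rim, and from there it gives only about 1 mm per 7 N
- red_cap_center (a point): centre of the outer face of the red cap, a disc 33 mm across and 5.6 mm thick. Shut, this point lies on the vial's axis, 69.6 mm above the vial's underside (79 mm above the bench)
- red_cap_tab (a point): top of the red cap's thumb tab (14 mm wide, 2.8 mm thick), 37 mm from the hinge line and, shut, 3.8 mm above it (tab end: 42.5 mm); the highest part of the open cap. Move the fingertips with it, down and outward along its arc: rubber fingertips grip the tab, and a steep cap pressed only straight down binds
- spare_vial: flip-top vial of cloudy white plastic with the black cap (bystander, already shut), 30 mm across, rim 64 mm above its underside, about 0.08 kg, loose in a rack well whose floor is 9 mm above the bench. Origin: centre of its underside, z up. The cap's hinge line is at its +x side, 17.5 mm from the axis, 64 mm up; the shut cap's thumb tab points to its -x side, roughly towards the robot
- black_cap (a joint): angle of the black cap, rad: 0 = fully shut (level), grows as it opens upward, up to 1.9. Starts shut.
- bench_timer: white bench timer with small round buttons, 66x66x20 mm, lying flat; origin: centre of its underside. Bystander, loose
- wash_bottle: white plastic wash bottle with bent spout, 61x81x180 mm, upright; origin: centre of its underside. Bystander, loose
- felt_marker: white marker pen with black cap, 132 mm long, 18 mm thick, lying; origin: centre of its underside. Bystander, loose
- strip_box: white open box of paper strips, 54x112x46 mm; origin: centre of its underside. Bystander, loose
- amber_bottle: brown dropper bottle with red bulb, 37x35x98 mm, upright; origin: centre of its underside. Bystander, loose
- tape_roll: roll of beige tape, 68 mm across, 18 mm high, lying flat; origin: centre of its underside. Bystander, loose

How it is judged:
By the outcome, as a careful person would: the job done as asked, in the order asked, and still so for the second after the job is handed in, with the robot touching nothing.
It also fails if it takes over 48 s, if anything falls off the work surface, if the arm or the gripper's body presses on something with over 40 N, if the wrist force passes 120 N, or if a joint passes its speed limit or range.

ROBOT

A 6-joint arm with a two-finger parallel gripper is mounted at the origin on a cart in front of the work surface, level with it; the furniture and walls round the work are solid. World frame = base frame: x ahead of the robot, y to its left, z up, the work surface at z = 0. Lengths are in m, angles in degrees, forces in N, time in s.
With the tool pointing down it reaches from about 0.3 to 0.75 m from the base axis. Payload 8.5 kg.
Tool frame: the origin (TCP) lies at the very end of the fingers, on their centre line; the grasp point (between the pads) lies 19 mm behind it (env.hold_point_z is the distance from the TCP to the grasp point, in m); z points along the fingers, y is the line along which they close (so a half turn about z gives the same grasp; the last joint's range is limited). The gripper opens to 85 mm and grips with 20 to 120 N. Pads are 22 mm wide; open, the fingers measure 114 mm over their backs; the gripper's body (76 mm by 85 mm) begins 54 mm behind the grasp point. The pads swing forward as they close: fully open they stand 13 mm farther back than shut.
Start: joints at [-77.309, 21.807, 74.336, -0, 83.858, -12.336], TCP at [0.233, -0.498, 0.231] pointing down, gripper open.
Joint ranges: [-178.18, 178.18], [-50.72, 133.34], [12.68, 142.11], [-81.47, 261.47], [9.98, 163.14], [-165.26, 165.26]. Speed limits (degrees/s): [136.94, 136.94, 180, 180, 180, 180].

INTERFACE

Orientations are given as a 3x3 rotation matrix whose columns are the frame's x, y, z axes.
In Python, from rig import env, optics gives the robot as it stands.
- The arm moves only by the shell command python3 -m jog 'ROWS' [OPENING] [FORCE]. ROWS is JSON, a list of rows, each an object with "linear": the shift along the tool's x, y, z in units of 40 mm (1.0 is 40 mm), a list of three; "roll": the turn about the tool's z in units of 5 degrees (1.0 is 5 degrees). A call has 1 to 12 rows; each row shifts and turns the commanded pose from where the row before left it, along the tool's axes as they then stand; what a row does not reach is not made up. A row lasts 1/12 s, in which the tool goes at most 41.7 mm and 7.16 degrees, less where a joint would pass 70% of its speed; a pose out of reach is approached as far as the arm can. A call is refused whole if a number of a shift passes 1 or a number of a turn 1, either way. A call with a gripper value outside its range is refused whole. OPENING is the opening, from -1 (shut) to 1 (fully open), set as the call begins (- or left out, the last holds). The fingers move at their own pace and stop on an object; FORCE is the grip in N (left out, the last holds). Time passes only in rows, so rows that do not move let the fingers close. It gives the time, the measured TCP pose, the force, the opening and the grip force at its end, in the units of the state.
- env.observe(): the state, without advancing time (a new reading comes with each control period).
- optics.get_image(name): name is "scene" or "top" or "wrist"; returns the picture (384x512x3 uint8, red, green, blue); there is no depth.
- optics.calibration(name): a dict with "fov_y" (degrees; the focal length in pixels is half the picture's height over the tangent of half this angle, whatever the lens; pixels are square), "cx", "cy" (the principal point, pixels), "T" (4x4, takes a point from camera to world coordinates). Camera axes: x right, y down, z forward; pixel columns grow to the right and rows downward; lengths in m; the calibration is good to about 2 mm. A picture is of the moment at which its call begins: read the wrist's pose just before it. calibration takes no time and is no camera call; for the wrist camera it gives the pose at the moment of the call.
- env.close_job(): hands the job in; it is judged then, once.
The state is a dict: "time_s": time; "q": joint angles; "qvel": joint speeds; "joint_efforts": joint torques, N m; "position": TCP position; "tool_rot": TCP orientation; "ft_force": force on the tool from outside, world axes, zero at the start; "wrist_torque": the same for the moment, N m; "grip_width": finger opening in m; "gripper_force": force on a finger pad.
Only numpy, scipy, OpenCV 4.12 (cv2) and the standard library are available. Lean on these libraries where they do the work, as an engineer would, in place of code of your own. Each camera call takes 0.05 s, during which the arm holds its last target. There are 200 camera calls.

## Working session

There is one attempt and no reset: what is moved stays moved. The work goes in short steps, Python scripts to look and compute and a shell command to move; the robot and the scene stay as the last step left them, time stands still between calls to the robot, and variables do not carry over. Pictures are saved under pics/ and viewed, at most 10 in all, crops included, and the job is handed in when it is done.

```bash
mkdir -p pics; ls; python3 - <<'E'
from rig import env, optics
import cv2, numpy as np
for n in ["scene","top"]:
    c=optics.calibration(n); print(n,c["fov_y"],c["cx"],c["cy"],np.round(c["T"],3).tolist())
    cv2.imwrite(f"pics/{n}0.png",optics.get_image(n)[:,:,::-1])
a=cv2.imread("pics/scene0.png");b=cv2.imread("pics/top0.png")
s=env.observe(); print(s["time_s"],s["position"],np.round(s["tool_rot"],3).tolist(),s["grip_width"])
E
```

```text
pics
scene 54.17334230569286 256.5517834733533 193.3202543484899 [[-0.747, -0.339, 0.572, -0.062], [-0.665, 0.356, -0.657, 0.66], [0.019, -0.871, -0.491, 0.581], [0.0, 0.0, 0.0, 1.0]]
top 42.339316859875034 257.60950400851056 183.32275385817724 [[-0.093, -0.975, 0.202, 0.275], [-0.996, 0.091, -0.016, -0.037], [-0.003, -0.202, -0.979, 1.427], [0.0, 0.0, 0.0, 1.0]]
0.1 [ 0.23262095 -0.4980985   0.23078385] [[0.906, 0.423, -0.0], [0.423, -0.906, 0.001], [0.0, -0.001, -1.0]] 0.0854091324183273
```

View pics/scene0.png

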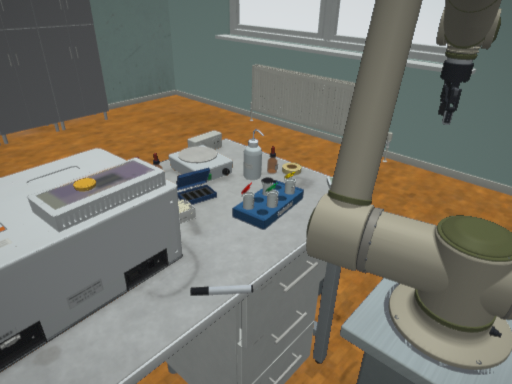

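View pics/top0.png

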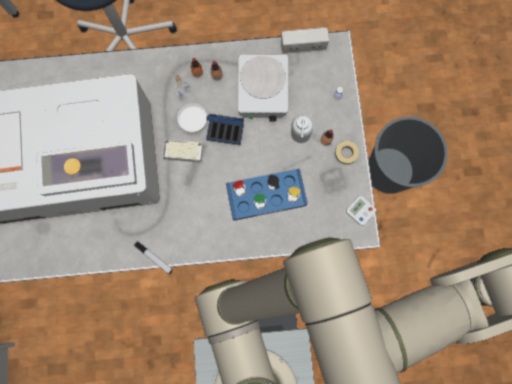

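The top view shows the rack around (267,194), with caps red (239,187), green (260,200), black (273,182) and yellow (294,193). The scene view shows the same rack around (268,205). Next I'll measure the rack outline and the caps.

```bash
cat > h.py <<'E'
import cv2, numpy as np
def ray(c,u,v,h=384):
    f=h/2/np.tan(np.radians(c["fov_y"]/2)); T=np.array(c["T"])
    d=T[:3,:3]@np.array([(u-c["cx"])/f,(v-c["cy"])/f,1.]); return T[:3,3],d/np.linalg.norm(d)
def plane(c,u,v,z):
    o,d=ray(c,u,v); return o+d*(z-o[2])/d[2]
def tri(r1,r2):
    (o1,d1),(o2,d2)=r1,r2
    A=np.c_[d1,-d2]; s=np.linalg.lstsq(A,o2-o1,rcond=None)[0]
    p,q=o1+s[0]*d1,o2+s[1]*d2; return (p+q)/2,np.linalg.norm(p-q)
H={"red":[((0,120,70),(6,255,255)),((174,120,70),(180,255,255))],"yellow":[((18,120,90),(34,255,255))],"green":[((45,90,40),(85,255,255))],"blue":[((100,110,40),(120,255,255))]}
def mask(bgr,col):
    h=cv2.cvtColor(bgr,cv2.COLOR_BGR2HSV); return sum(cv2.inRange(h,*r) for r in H[col])
def blobs(bgr,col,roi,amin=8):
    m=mask(bgr,col); x0,y0,x1,y1=roi; k=np.zeros_like(m); k[y0:y1,x0:x1]=m[y0:y1,x0:x1]
    n,l,s,c=cv2.connectedComponentsWithStats(k); 
    return [(c[i],s[i],l==i) for i in sorted(range(1,n),key=lambda i:-s[i][4]) if s[i][4]>=amin]
E
python3 - <<'E'
from h import *; from rig import optics
P={n:cv2.imread(f"pics/{n}0.png") for n in("top","scene")}; C={n:optics.calibration(n) for n in P}
R={"top":(215,160,315,225),"scene":(225,165,310,230)}
for col in("red","yellow","green"):
    b={n:blobs(P[n],col,R[n]) for n in P}
    for n in P: print(col,n,[(x[0].round(1).tolist(),x[1].tolist()) for x in b[n][:3]])
    if b["top"] and b["scene"]: print("tri",*tri(ray(C["top"],*b["top"][0][0]),ray(C["scene"],*b["scene"][0][0])))
m=blobs(P["top"],"blue",R["top"])[0][2]
cs=cv2.findContours(m.astype(np.uint8),cv2.RETR_EXTERNAL,cv2.CHAIN_APPROX_NONE)[0][0][:,0]
w=np.array([plane(C["top"],u,v,.033)[:2] for u,v in cs],np.float32)
print("rack",cv2.minAreaRect(w))
a=P["top"][150:235,205:325]; b=P["scene"][155:235,215:315]
cv2.imwrite("pics/c.png",np.vstack([cv2.resize(a,(480,300),interpolation=2),cv2.resize(b,(480,290),interpolation=2)]))
E
```

```text
red top [([237.8, 184.1], [233, 181, 10, 7, 52])]
red scene [([246.0, 188.4], [242, 183, 9, 11, 33])]
tri [ 0.55478629 -0.00396131  0.08545226] 0.001126701966584669
yellow top [([294.0, 191.2], [289, 188, 11, 8, 63])]
yellow scene [([289.9, 174.2], [285, 171, 11, 7, 39]), ([293.0, 165.9], [291, 165, 5, 3, 10])]
tri [ 0.5200449  -0.15658426  0.08600989] 0.00016807892358250556
green top [([259.2, 197.5], [254, 194, 11, 9, 70])]
green scene [([271.7, 186.9], [266, 183, 12, 8, 38])]
tri [ 0.51095972 -0.05992451  0.08492216] 0.0012478589038766256
rack ((0.5293952226638794, -0.0814974457025528), (0.1026880219578743, 0.210438534617424), 6.25980281829834)
```

View pics/c.png

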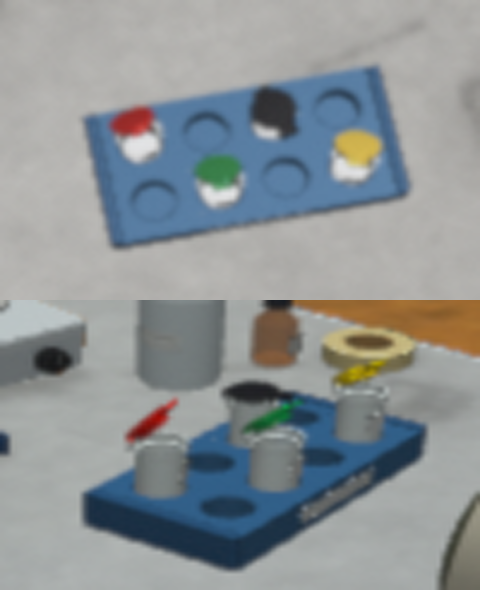

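The measurements agree: the caps triangulate to z≈0.085, and the rack yaw is about 6.3° with the vials at the expected wells. The vials may be turned in their wells, so I'll get a close view with the wrist camera.

```bash
python3 - <<'E'
from rig import env,optics; import numpy as np
c=optics.calibration("wrist"); s=env.observe(); T=np.array(c["T"]); R=np.array(s["tool_rot"])
print(c["fov_y"],c["cx"],c["cy"]); print((R.T@T[:3,:3]).round(3), (R.T@(T[:3,3]-s["position"])).round(4))
E
python3 -m jog '[{"linear":[0.73,-0.62,0]},{"linear":[0.73,-0.62,0]},{"linear":[0.73,-0.62,0]},{"linear":[0.73,-0.62,0]},{"linear":[0.73,-0.62,0]},{"linear":[0.73,-0.62,0]},{"linear":[0.73,-0.62,0]},{"linear":[0.73,-0.62,0]},{"linear":[0.73,-0.62,0]},{"linear":[0.73,-0.62,0]},{"linear":[0.73,-0.62,0]},{"linear":[0.73,-0.62,0]}]' -1 20
```

```text
64.31314085253872 257.0980078417666 187.9495346418466
[[-0.    -0.963 -0.271]
 [ 1.    -0.    -0.   ]
 [ 0.    -0.271  0.963]] [ 0.0694 -0.0016 -0.1416]invalid input
```

```bash
python3 -m jog '[{"linear":[0.73,-0.62,0],"roll":0},{"linear":[0.73,-0.62,0],"roll":0.5},{"linear":[0.73,-0.62,0],"roll":0.5},{"linear":[0.73,-0.62,0],"roll":0.5},{"linear":[0.73,-0.62,0],"roll":0.5},{"linear":[0.73,-0.62,0],"roll":0.5},{"linear":[0.73,-0.62,0],"roll":0.5},{"linear":[0.73,-0.62,0],"roll":0.5},{"linear":[0.73,-0.62,0],"roll":0.5},{"linear":[0.73,-0.62,0],"roll":0},{"linear":[0.73,-0.62,0],"roll":0},{"linear":[0.73,-0.62,0],"roll":0}]' -1 20
```

```text
time_s: 1.1
position: [0.4981, -0.1253, 0.2312]
tool_rot: [[0.996, 0.088, -0.0], [0.088, -0.996, 0.0], [-0.0, -0.0, -1.0]]
ft_force: [-0.2, -0.3, -0.6]
grip_width: -0.0003
gripper_force: 0.0
```

```bash
python3 - <<'E'
from h import *; from rig import env,optics
c=optics.calibration("wrist"); im=optics.get_image("wrist")[:,:,::-1]; cv2.imwrite("pics/w1.png",im); np.save("w1.npy",c["T"]); print(env.observe()["position"],c["T"][:3,3])
E
```

```text
[ 0.50132273 -0.12116221  0.23094669] [ 0.56659607 -0.11755026  0.37280113]
```

View pics/w1.png

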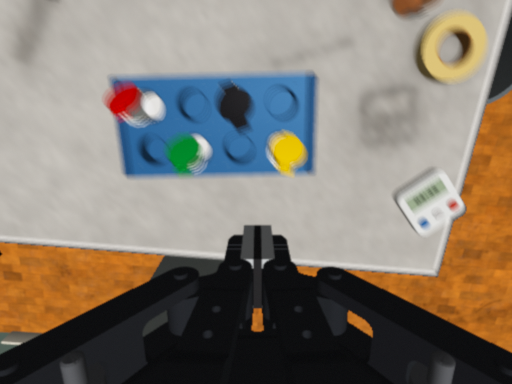

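The picture is blurred by motion. The rack spans (112–315, 75–177), and the fingertips are at about (257,230). I'll move so the rack is centred, lower, and let the arm settle before two pictures.

```bash
python3 -m jog '[{"linear":[0.7,-0.6,0.6],"roll":0},{"linear":[0.6,-0.6,0.4],"roll":0},{"linear":[0,0,0],"roll":0},{"linear":[0,0,0],"roll":0},{"linear":[0,0,0],"roll":0},{"linear":[0,0,0],"roll":0}]'
python3 - <<'E'
from h import *; from rig import env,optics
c=optics.calibration("wrist"); im=optics.get_image("wrist")[:,:,::-1]; cv2.imwrite("pics/w2.png",im); np.save("w2.npy",c["T"])
E
python3 -m jog '[{"linear":[0,0.8,0],"roll":0},{"linear":[0,0.8,0],"roll":0},{"linear":[0,0,0],"roll":0},{"linear":[0,0,0],"roll":0},{"linear":[0,0,0],"roll":0},{"linear":[0,0,0],"roll":0}]'
python3 - <<'E'
from h import *; from rig import env,optics
c=optics.calibration("wrist"); im=optics.get_image("wrist")[:,:,::-1]; cv2.imwrite("pics/w3.png",im); np.save("w3.npy",c["T"])
c=dict(c); P={k:cv2.imread(f"pics/w{k}.png") for k in(2,3)}; C={k:dict(c,T=np.load(f"w{k}.npy")) for k in P}
R=(0,0,512,220)
for col in("red","yellow","green"):
    b={k:blobs(P[k],col,R,60) for k in P}
    for k in P: print(col,k,[(x[0].round(1).tolist(),x[1].tolist()) for x in b[k][:2]])
    if b[2] and b[3]: print("tri",*tri(ray(C[2],*b[2][0][0]),ray(C[3],*b[3][0][0])))
for k in P:
    m=blobs(P[k],"blue",R)[0]; cs=cv2.findContours(m[2].astype(np.uint8),0,cv2.CHAIN_APPROX_NONE)[0][0][:,0]
    print("rack",k,m[1],cv2.minAreaRect(np.array([plane(C[k],u,v,.033)[:2] for u,v in cs],np.float32)))
a=[P[k][0:230] for k in P]
cv2.imwrite("pics/c2.png",cv2.resize(np.vstack(a),None,fx=1.3,fy=1.3,interpolation=2))
E
```

```text
time_s: 1.65
position: [0.5431, -0.077, 0.1932]
tool_rot: [[0.996, 0.087, 0.001], [0.087, -0.996, -0.001], [0.001, 0.001, -1.0]]
ft_force: [-0.2, -0.0, 0.3]
grip_width: 0.0
gripper_force: 0.0
time_s: 2.2
position: [0.5487, -0.1394, 0.193]
tool_rot: [[0.996, 0.088, 0.0], [0.088, -0.996, -0.0], [0.0, 0.0, -1.0]]
ft_force: [0.8, 0.0, 1.0]
grip_width: -0.0
gripper_force: 0.0
red 2 [([168.2, 166.7], [150, 146, 37, 45, 1110])]
red 3 [([91.8, 166.9], [73, 146, 38, 45, 1093]), ([460.5, 25.6], [453, 18, 16, 18, 226])]
tri [ 0.55436876 -0.00097088  0.08894915] 0.00014835463927803823
yellow 2 [([343.5, 209.8], [326, 195, 37, 25, 655]), ([488.8, 91.6], [480, 65, 28, 65, 140])]
yellow 3 [([272.1, 209.9], [254, 196, 37, 24, 658]), ([453.3, 98.6], [434, 78, 40, 41, 162])]
tri [ 0.52766142 -0.152584    0.08226517] 0.0002159775611926948
green 2 [([231.8, 210.7], [214, 199, 37, 21, 594])]
green 3 [([160.3, 210.8], [141, 198, 38, 22, 602])]
tri [ 0.51835856 -0.05504956  0.08245641] 8.279576781878465e-06
rack 2 [  148   126   221    94 14260] ((0.5399998426437378, -0.07687853276729584), (0.09643207490444183, 0.215705007314682), 6.110766887664795)
rack 3 [   84   126   221    94 14172] ((0.541120707988739, -0.07678663730621338), (0.0966327041387558, 0.21677395701408386), 5.245250701904297)
```

View pics/c2.png

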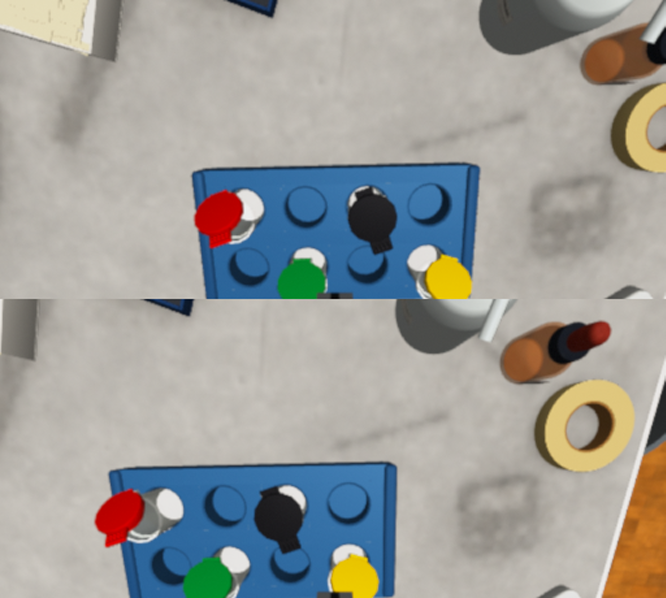

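The ROI cut off the front row at v≥220, and the fingers hide part of it. The red tab points down-left at (220,240) and the black cap lies at (375,215). I'll back up 50 mm for two complete views.

```bash
python3 -m jog '[{"linear":[-0.7,0,0],"roll":0},{"linear":[-0.7,0,0],"roll":0},{"linear":[0,0,0],"roll":0},{"linear":[0,0,0],"roll":0},{"linear":[0,0,0],"roll":0},{"linear":[0,0,0],"roll":0}]'
python3 - <<'E'
from h import *; from rig import env,optics
c=optics.calibration("wrist"); im=optics.get_image("wrist")[:,:,::-1]; cv2.imwrite("pics/w4.png",im); np.save("w4.npy",c["T"])
E
python3 -m jog '[{"linear":[0,-0.9,0],"roll":0},{"linear":[0,-0.9,0],"roll":0},{"linear":[0,0,0],"roll":0},{"linear":[0,0,0],"roll":0},{"linear":[0,0,0],"roll":0},{"linear":[0,0,0],"roll":0}]'
cat > m.py <<'E'
from h import *; from rig import env,optics
import sys
def run(ks=(4,5),R=(0,0,512,225)):
    c=optics.calibration("wrist"); P={k:cv2.imread(f"pics/w{k}.png") for k in ks}; C={k:dict(c,T=np.load(f"w{k}.npy")) for k in P}
    for col in("green","yellow","red"):
        D={}
        for k in P:
            b=blobs(P[k],col,R,60)[0]; m=b[2].astype(np.uint8)
            core=cv2.morphologyEx(m,cv2.MORPH_OPEN,cv2.getStructuringElement(2,(21,21)))
            e=cv2.fitEllipse(max(cv2.findContours(core,0,1)[0],key=len)); ctr=np.array(e[0])
            cs=cv2.findContours(m,0,cv2.CHAIN_APPROX_NONE)[0][0][:,0].astype(float)
            d=np.linalg.norm(cs-ctr,axis=1); far=cs[d>d.max()-2.0].mean(0)
            D[k]=(ctr,far,b[1],e[1],d.max())
        ka,kb=ks
        pc,g1=tri(ray(C[ka],*D[ka][0]),ray(C[kb],*D[kb][0])); pt,g2=tri(ray(C[ka],*D[ka][1]),ray(C[kb],*D[kb][1]))
        d=pt-pc; h=np.hypot(d[0],d[1])
        print(col,"ctr",pc.round(4),"tab",pt.round(4),"gaps",round(g1,4),round(g2,4),"dir",np.degrees(np.arctan2(d[1],d[0])).round(1),"tilt",np.arctan2(d[2],h).round(2),"len",np.linalg.norm(d).round(4),[ (D[k][1].round().tolist(),D[k][3]) for k in ks])
    for k in P:
        m=blobs(P[k],"blue",R)[0]; cs=cv2.findContours(m[2].astype(np.uint8),0,cv2.CHAIN_APPROX_NONE)[0][0][:,0]
        print("rack",k,m[1],cv2.minAreaRect(np.array([plane(C[k],u,v,.033)[:2] for u,v in cs],np.float32)))
if __name__=="__main__":
    c=optics.calibration("wrist"); im=optics.get_image("wrist")[:,:,::-1]; cv2.imwrite("pics/w5.png",im); np.save("w5.npy",c["T"])
    a=np.vstack([cv2.imread(f"pics/w{k}.png")[60:230,60:400] for k in(4,5)]); cv2.imwrite("pics/c3.png",cv2.resize(a,None,fx=1.76,fy=1.76,interpolation=2))
    run()
E
python3 m.py
```

```text
time_s: 2.75
position: [0.4939, -0.1445, 0.1927]
tool_rot: [[0.996, 0.088, 0.001], [0.088, -0.996, -0.0], [0.001, 0.0, -1.0]]
ft_force: [-0.4, 0.4, -0.1]
grip_width: -0.0001
gripper_force: 0.0
time_s: 3.3
position: [0.4873, -0.0738, 0.1925]
tool_rot: [[0.996, 0.087, 0.0], [0.087, -0.996, -0.0], [0.0, 0.0, -1.0]]
ft_force: [0.1, -0.7, -0.1]
grip_width: 0.0003
gripper_force: 0.0
green ctr [ 0.5124 -0.0557  0.0868] tab [ 0.4976 -0.0585  0.112 ] gaps 0.0 0.0 dir -169.1 tilt 1.03 len 0.0294 [([146.0, 182.0], (34.82743453979492, 39.798973083496094)), ([240.0, 181.0], (36.66072463989258, 37.89548873901367))]
yellow ctr [ 0.5223 -0.1529  0.0865] tab [ 0.5066 -0.1499  0.1117] gaps 0.0007 0.0007 dir 169.3 tilt 1.01 len 0.0298 [([268.0, 180.0], (36.26061248779297, 38.449188232421875)), ([363.0, 180.0], (34.788330078125, 40.02622985839844))]
red ctr [ 5.549e-01 -2.000e-04  8.630e-02] tab [ 0.5481 -0.0187  0.138 ] gaps 0.0002 0.0106 dir -110.2 tilt 1.21 len 0.0553 [([69.0, 117.0], (29.182817459106445, 41.78416061401367)), ([178.0, 99.0], (31.311809539794922, 40.47795486450195))]
rack 4 [   74    68   233   115 17791] ((0.5330290198326111, -0.07780696451663971), (0.10657388716936111, 0.21596063673496246), 6.1207661628723145)
rack 5 [  151    67   233   116 18016] ((0.5330141186714172, -0.07765065133571625), (0.10663807392120361, 0.21569032967090607), 6.188547134399414)
```

View pics/c3.png

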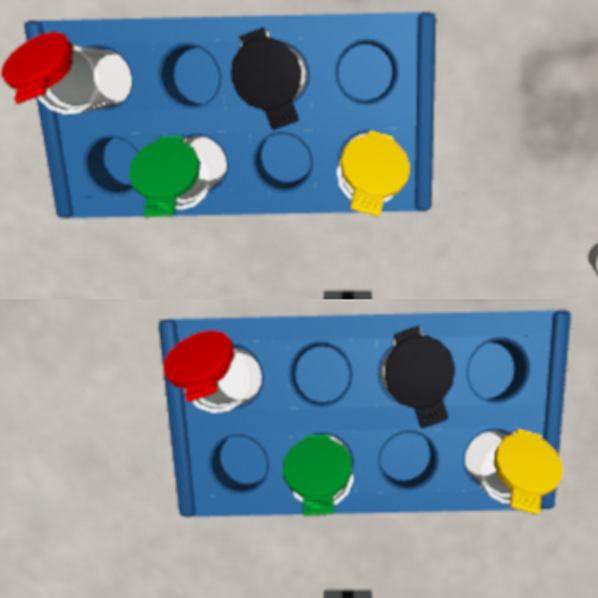

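The rack now fits at (0.533,-0.0777) with yaw 6.2° and size 107×216 mm, which matches. All tabs point roughly toward −x. The red tab pick was wrong: in view 5 its tab is at about (174,113). I'll isolate the tabs and intersect their rays with the hinge geometry.

```bash
cat > m2.py <<'E'
from h import *; from rig import optics
from scipy.optimize import least_squares
ks=(4,5); R=(0,0,512,225); c=optics.calibration("wrist")
P={k:cv2.imread(f"pics/w{k}.png") for k in ks}; C={k:dict(c,T=np.load(f"w{k}.npy")) for k in ks}
AX={"green":(.5065,-.0564),"yellow":(.5168,-.1519),"red":(.5492,-.0035)}
def pt(ax,psi,a,r,h):
    u=np.array([-np.cos(psi),-np.sin(psi)]); hz=r*np.cos(a)-h*np.sin(a)
    return np.r_[np.array(ax)+u*(hz-.0175),.073+r*np.sin(a)+h*np.cos(a)]
def off(r,p): o,d=r; return (p-o)-d*((p-o)@d)
for col,ax in AX.items():
    T,K=[],[]
    for k in ks:
        m=blobs(P[k],col,R,60)[0][2].astype(np.uint8)
        core=cv2.morphologyEx(m,cv2.MORPH_OPEN,cv2.getStructuringElement(2,(25,25)))
        e=cv2.moments(core); ctr=np.array([e["m10"],e["m01"]])/e["m00"]
        t=m&(1-cv2.dilate(core,np.ones((3,3),np.uint8))); n,l,s,g=cv2.connectedComponentsWithStats(t)
        i=1+np.argmax(s[1:,4]); ys,xs=np.where(l==i); q=np.c_[xs,ys].astype(float)
        v=g[i]-ctr; v/=np.linalg.norm(v); pr=(q-ctr)@v; tip=ctr+v*(np.percentile(pr,95)+.5)
        T.append((k,tip)); K.append((k,ctr)); print(col,k,"ctr",ctr.round(1),"tip",tip.round(1),"tabpx",s[i][4])
    f=lambda x:np.concatenate([off(ray(C[k],*p),pt(ax,x[0],x[1],.0425,.001)) for k,p in T]+[.5*off(ray(C[k],*p),pt(ax,x[0],x[1],.0175,.0056)) for k,p in K])*1e3
    z=least_squares(f,[.1,.7]); print(col,"yaw",np.degrees(z.x[0]).round(1),"a",z.x[1].round(2),"res mm",z.fun.round(1).tolist(),"tabtop",pt(ax,*z.x,.037,.0038).round(4),"tritip",tri(ray(C[4],*T[0][1]),ray(C[5],*T[1][1]))[0].round(4))
E
python3 m2.py
```

```text
green 4 ctr [153.1 156.1] tip [149.6 182.7] tabpx 121
green 5 ctr [240.  155.6] tip [240.3 182.4] tabpx 118
green yaw 7.4 a 0.76 res mm [-0.4, 0.0, 0.1, -0.4, 0.1, 0.1, 1.0, 0.6, -0.0, 1.0, 0.2, -0.2] tabtop [ 0.4998 -0.0573  0.1012] tritip [ 0.4943 -0.0581  0.1029]
yellow 4 ctr [272.5 154.1] tip [267.6 180.7] tabpx 127
yellow 5 ctr [359.5 154.3] tip [358.5 180.6] tabpx 98
yellow yaw -7.2 a 0.73 res mm [-0.5, -0.1, 0.1, -0.2, 0.1, 0.0, 0.9, -0.1, -0.1, 1.2, -0.4, -0.0] tabtop [ 0.5093 -0.151   0.1005] tritip [ 0.5039 -0.1501  0.1024]
red 4 ctr [81.9 95.9] tip [ 71.1 118.6] tabpx 41
red 5 ctr [172.8  95.1] tip [173.1 117.4] tabpx 42
red yaw 4.9 a 0.84 res mm [0.2, -1.8, -1.1, -0.5, 1.2, 0.4, 2.0, -0.1, -0.1, 2.0, -0.7, -0.2] tabtop [ 0.5448 -0.0039  0.1031] tritip [ 0.5402 -0.0088  0.117 ]
```

Estimates with residuals of 2 mm or less:

| Cap | Angle (rad) | Yaw (°) | Tab top |
|---|---|---|---|
| Green | 0.76 | 7.4 | (0.500, -0.057, 0.101) |
| Yellow | 0.73 | -7.2 | (0.509, -0.151, 0.1005) |
| Red | 0.84 | 5 | (0.545, -0.004, 0.103) |

I'll go above the green tab.

```bash
python3 -m jog '[{"linear":[0.35,-0.38,0],"roll":0},{"linear":[0,0,0.6],"roll":0},{"linear":[0,0,0.6],"roll":0},{"linear":[0,0,0.5],"roll":0},{"linear":[0,0,0.2],"roll":0},{"linear":[0,0,0],"roll":0},{"linear":[0,0,0],"roll":0},{"linear":[0,0,0],"roll":0}]'
```

```text
time_s: 4.02
position: [0.5002, -0.0572, 0.1177]
tool_rot: [[0.996, 0.087, 0.002], [0.087, -0.996, -0.001], [0.002, 0.001, -1.0]]
ft_force: [-0.5, 0.4, 0.6]
grip_width: -0.0001
gripper_force: 0.0
```

```bash
python3 -m jog '[{"linear":[0,0,0.15],"roll":0},{"linear":[0,0,0.15],"roll":0},{"linear":[-0.045,0,0.05],"roll":0},{"linear":[-0.045,0,0.05],"roll":0},{"linear":[-0.045,0,0.055],"roll":0},{"linear":[-0.045,0,0.055],"roll":0},{"linear":[0,0,0],"roll":0}]'
```

```text
time_s: 4.6
position: [0.4919, -0.0572, 0.0959]
tool_rot: [[0.996, 0.088, -0.001], [0.088, -0.996, 0.0], [-0.001, -0.0, -1.0]]
ft_force: [0.1, -0.3, 0.8]
grip_width: 0.0001
gripper_force: 0.3
```

```bash
python3 -m jog '[{"linear":[-0.03,0,0.055],"roll":0},{"linear":[-0.03,0,0.06],"roll":0},{"linear":[-0.03,0,0.06],"roll":0},{"linear":[-0.03,0,0.06],"roll":0},{"linear":[-0.02,0,0.05],"roll":0},{"linear":[-0.02,0,0.05],"roll":0},{"linear":[-0.01,0,0.05],"roll":0},{"linear":[0,0,0],"roll":0},{"linear":[0,0,0],"roll":0}]'
```

```text
time_s: 5.35
position: [0.4855, -0.0579, 0.0807]
tool_rot: [[0.996, 0.088, -0.0], [0.088, -0.996, 0.0], [-0.0, -0.0, -1.0]]
ft_force: [-0.5, 0.2, 0.4]
grip_width: -0.0002
gripper_force: 0.0
```

```bash
python3 -m jog '[{"linear":[0,0,0.025],"roll":0},{"linear":[0,0,0.025],"roll":0},{"linear":[0,0,0.025],"roll":0},{"linear":[0,0,0],"roll":0},{"linear":[0,0,0],"roll":0}]'; python3 - <<'E'
from rig import optics; import cv2
cv2.imwrite("pics/w6.png",optics.get_image("wrist")[60:300,100:420,::-1].repeat(2,0).repeat(2,1))
E
```

```text
time_s: 5.77
position: [0.4855, -0.0579, 0.0778]
tool_rot: [[0.996, 0.088, -0.0], [0.088, -0.996, -0.0], [-0.0, -0.0, -1.0]]
ft_force: [-0.7, -0.3, 2.2]
grip_width: 0.0002
gripper_force: 1.0
```

View pics/w6.png

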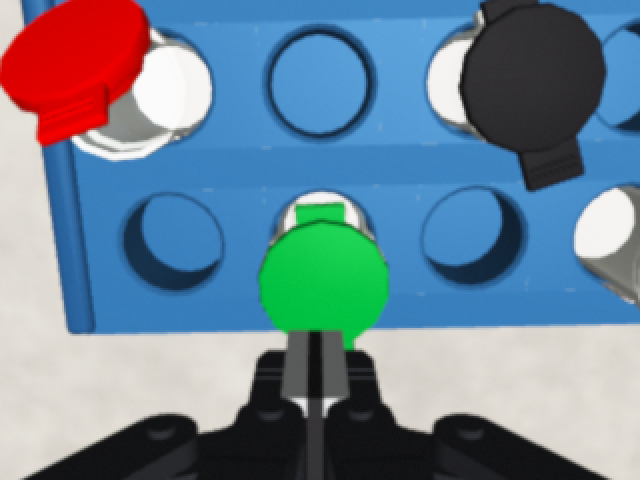

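The fingers are on the green tab at (315,345) and the cap is nearly level. I'll press on until the force shows it is seated.

```bash
python3 -m jog '[{"linear":[0,0,0.02],"roll":0},{"linear":[0,0,0.02],"roll":0},{"linear":[0,0,0],"roll":0},{"linear":[0,0,0],"roll":0}]'
```

```text
time_s: 6.15
position: [0.4856, -0.058, 0.0767]
tool_rot: [[0.996, 0.088, 0.0], [0.088, -0.996, -0.0], [0.0, 0.0, -1.0]]
ft_force: [-2.5, -0.2, 8.5]
grip_width: 0.0002
gripper_force: 4.4
```

```bash
python3 -m jog '[{"linear":[0,0,0.015],"roll":0},{"linear":[0,0,0],"roll":0},{"linear":[0,0,0],"roll":0},{"linear":[0,0,-0.3],"roll":0},{"linear":[0,0,-0.8],"roll":0},{"linear":[0,0,-0.8],"roll":0},{"linear":[0,0,0],"roll":0},{"linear":[0,0,0],"roll":0}]'; python3 - <<'E'
from rig import optics; import cv2
cv2.imwrite("pics/w7.png",optics.get_image("wrist")[60:300,100:420,::-1].repeat(2,0).repeat(2,1))
E
```

```text
time_s: 6.82
position: [0.4862, -0.058, 0.1526]
tool_rot: [[0.996, 0.088, 0.003], [0.088, -0.996, -0.001], [0.003, 0.001, -1.0]]
ft_force: [-0.9, -0.8, 0.2]
grip_width: 0.0
gripper_force: 0.0
```

View pics/w7.png

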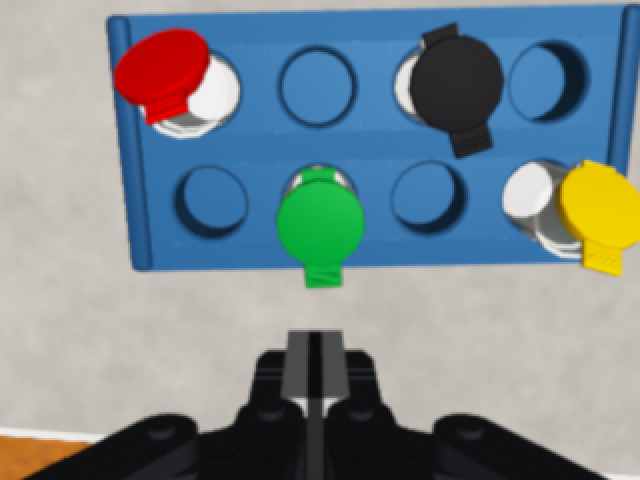

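Green at (320,222) looks flat, like the black cap, and the rack has not moved. A quick numeric check first, then on to yellow.

```bash
python3 - <<'E'
from h import *; from rig import optics
c=optics.calibration("wrist"); im=cv2.imread("pics/w7.png")[::2,::2]
m=blobs(im,"green",(0,0,320,240))[0][2].astype(np.uint8)
core=cv2.morphologyEx(m,cv2.MORPH_OPEN,cv2.getStructuringElement(2,(31,31))); e=cv2.fitEllipse(cv2.findContours(core,0,1)[0][0]); print(e, plane(c,e[0][0]+100,e[0][1]+60,.0786),"want .5065 -.0564")
ys,xs=np.where(m); print("tab",plane(c,xs[ys>=ys.max()-1].mean()+100,ys.max()+60.5,.0768),"want .4818 -.0596")
E
python3 -m jog '[{"linear":[0.2,0.8,0],"roll":0},{"linear":[0.18,0.8,0],"roll":0},{"linear":[0,0.76,0],"roll":0},{"linear":[0,0,0.3],"roll":0.8},{"linear":[0,0,0.3],"roll":0.8},{"linear":[0,0,0.2],"roll":0.8},{"linear":[0,0,0],"roll":0},{"linear":[0,0,0],"roll":0},{"linear":[0,0,0],"roll":0}]'
```

```text
((159.90798950195312, 111.2446517944336), (42.41635513305664, 43.89710235595703), 172.9607696533203) [ 0.50639485 -0.05613592  0.0786    ] want .5065 -.0564
tab [ 0.48150876 -0.05880755  0.0768    ] want .4818 -.0596
time_s: 7.62
position: [0.509, -0.1505, 0.1194]
tool_rot: [[0.993, -0.119, -0.0], [-0.119, -0.993, 0.0], [-0.0, -0.0, -1.0]]
ft_force: [-0.8, -0.3, 0.5]
grip_width: 0.0002
gripper_force: 0.0
```

```bash
python3 -m jog '[{"linear":[0,0,0.18],"roll":0},{"linear":[0,0,0.18],"roll":0},{"linear":[-0.05,0,0.06],"roll":0},{"linear":[-0.055,0,0.06],"roll":0},{"linear":[-0.055,0,0.07],"roll":0},{"linear":[-0.03,0,0.06],"roll":0},{"linear":[-0.03,0,0.06],"roll":0},{"linear":[-0.03,0,0.06],"roll":0},{"linear":[-0.03,0,0.06],"roll":0},{"linear":[-0.025,0,0.06],"roll":0},{"linear":[-0.02,0,0.06],"roll":0},{"linear":[-0.01,0,0.06],"roll":0}]'; python3 -m jog '[{"linear":[0,0,0],"roll":0},{"linear":[0,0,0.02],"roll":0},{"linear":[0,0,0.02],"roll":0},{"linear":[0,0,0.02],"roll":0},{"linear":[0,0,0],"roll":0},{"linear":[0,0,0],"roll":0}]'
```

```text
time_s: 8.62
position: [0.4956, -0.149, 0.0806]
tool_rot: [[0.993, -0.121, 0.0], [-0.121, -0.993, 0.0], [0.0, -0.0, -1.0]]
ft_force: [-0.1, 1.2, 1.3]
grip_width: 0.0002
gripper_force: 0.6
time_s: 9.12
position: [0.4957, -0.149, 0.0784]
tool_rot: [[0.993, -0.121, -0.0], [-0.121, -0.993, 0.0], [-0.0, 0.0, -1.0]]
ft_force: [-0.8, 1.0, 0.8]
grip_width: 0.0002
gripper_force: 0.3
```

```bash
python3 -m jog '[{"linear":[0,0,0.02],"roll":0},{"linear":[0,0,0.02],"roll":0},{"linear":[0,0,0.01],"roll":0},{"linear":[0,0,0],"roll":0},{"linear":[0,0,0],"roll":0}]'
```

```text
time_s: 9.53
position: [0.4958, -0.149, 0.0769]
tool_rot: [[0.993, -0.121, 0.001], [-0.121, -0.993, -0.0], [0.001, 0.0, -1.0]]
ft_force: [-1.2, 1.4, 6.5]
grip_width: 0.0002
gripper_force: 3.5
```

```bash
python3 -m jog '[{"linear":[0,0,0.02],"roll":0},{"linear":[0,0,0],"roll":0},{"linear":[0,0,0],"roll":0}]'; python3 -m jog '[{"linear":[0,0,-0.3],"roll":0},{"linear":[0,0,-0.8],"roll":0},{"linear":[0,0,-0.8],"roll":0},{"linear":[0,0,0],"roll":0},{"linear":[0,0,0],"roll":0},{"linear":[0,0,0],"roll":0}]'; cat > chk.py <<'E'
from h import *; from rig import optics; import sys
def chk(name,ps):
    c=optics.calibration("wrist"); im=np.ascontiguousarray(optics.get_image("wrist")[:,:,::-1]); cv2.imwrite(f"pics/{name}.png",im)
    for col,want,tw in ps:
        m=blobs(im,col,(0,0,512,228))[0][2].astype(np.uint8)
        core=cv2.morphologyEx(m,cv2.MORPH_OPEN,cv2.getStructuringElement(2,(31,31))); e=cv2.fitEllipse(cv2.findContours(core,0,1)[0][0])
        ys,xs=np.where(m); print(col,e[0],plane(c,*e[0],.0786).round(4),want,"tab",plane(c,xs[ys>=ys.max()-1].mean(),ys.max()+.5,.0768).round(4),tw)
E
python3 -c "
from chk import *; chk('w8',[('green',(.5065,-.0564),(.4818,-.0596)),('yellow',(.5168,-.1519),(.4920,-.1488))])"
```

```text
time_s: 9.78
position: [0.4958, -0.149, 0.0763]
tool_rot: [[0.993, -0.121, 0.001], [-0.121, -0.993, -0.0], [0.001, 0.0, -1.0]]
ft_force: [-2.3, 1.2, 10.0]
grip_width: 0.0002
gripper_force: 5.0
time_s: 10.28
position: [0.4953, -0.1488, 0.1509]
tool_rot: [[0.993, -0.121, -0.001], [-0.121, -0.993, 0.0], [-0.001, -0.0, -1.0]]
ft_force: [-0.6, 0.4, -0.2]
grip_width: -0.0002
gripper_force: 0.0
green (134.77743530273438, 197.26414489746094) [ 0.5075 -0.0579  0.0786] (0.5065, -0.0564) tab [ 0.4826 -0.0583  0.0768] (0.4818, -0.0596)
yellow (260.37457275390625, 168.46371459960938) [ 0.5178 -0.152   0.0786] (0.5168, -0.1519) tab [ 0.4926 -0.1481  0.0768] (0.492, -0.1488)
```

Yellow is shut and green hasn't changed. Now I'll move across and re-measure red from two nearer views.

```bash
python3 -m jog '[{"linear":[-0.1,-0.9,-0.3],"roll":0},{"linear":[-0.1,-0.9,-0.2],"roll":0},{"linear":[-0.1,-0.8,0],"roll":0},{"linear":[0,-0.6,0],"roll":0},{"linear":[0,0,0],"roll":-0.8},{"linear":[0,0,0],"roll":-0.8},{"linear":[0,0,0],"roll":-0.8},{"linear":[0,0,0],"roll":0},{"linear":[0,0,0],"roll":0},{"linear":[0,0,0],"roll":0}]'
python3 - <<'E'
from h import *; from rig import env,optics
c=optics.calibration("wrist"); im=optics.get_image("wrist")[:,:,::-1]; cv2.imwrite("pics/w4.png",im); np.save("w4.npy",c["T"])
E
python3 -m jog '[{"linear":[0,-0.8,0],"roll":0},{"linear":[0,-0.8,0],"roll":0},{"linear":[0,0,0],"roll":0},{"linear":[0,0,0],"roll":0},{"linear":[0,0,0],"roll":0},{"linear":[0,0,0],"roll":0}]'
python3 - <<'E'
from h import *; from rig import env,optics
c=optics.calibration("wrist"); im=optics.get_image("wrist")[:,:,::-1]; cv2.imwrite("pics/w5.png",im); np.save("w5.npy",c["T"])
E
sed -i 's/^AX=.*/AX={"red":(.5492,-.0035)}/' m2.py; python3 m2.py
python3 - <<'E'
import cv2,numpy as np
cv2.imwrite("pics/c4.png",np.hstack([cv2.imread(f"pics/w{k}.png")[60:240,90:480] for k in(4,5)]))
E
```

```text
time_s: 11.17
position: [0.4991, -0.0205, 0.171]
tool_rot: [[0.996, 0.085, -0.001], [0.085, -0.996, 0.0], [-0.001, -0.0, -1.0]]
ft_force: [0.8, -0.3, -0.3]
grip_width: -0.0001
gripper_force: 0.0
time_s: 11.72
position: [0.4939, 0.0425, 0.1715]
tool_rot: [[0.996, 0.086, -0.0], [0.086, -0.996, -0.0], [-0.0, 0.0, -1.0]]
ft_force: [-0.1, 0.1, -0.2]
grip_width: 0.0003
gripper_force: 0.0
red 4 ctr [238.9 117.6] tip [244.6 141.8] tabpx 91
red 5 ctr [326.8 118. ] tip [339.4 141.9] tabpx 106
red yaw 23.8 a 0.87 res mm [-0.3, -0.6, 0.0, -0.5, 0.2, -0.0, 1.5, 0.8, -0.0, 1.5, 0.4, -0.1] tabtop [ 0.546  -0.0049  0.1037] tritip [ 0.5414 -0.0067  0.1087]
```

View pics/c4.png

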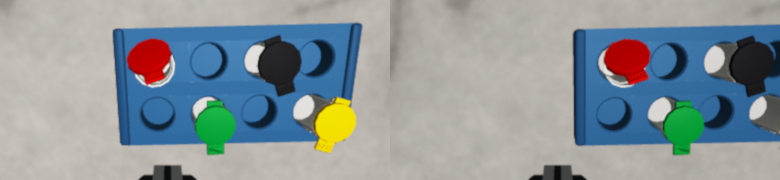

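Both views agree: red is at yaw 24°, angle 0.87 rad, tab top (0.546,-0.005,0.104). I'll go above it with the tool turned to match.

```bash
python3 -m jog '[{"linear":[0.6,0.64,0],"roll":0},{"linear":[0.6,0.65,0],"roll":0},{"linear":[0,0,0],"roll":-0.95},{"linear":[0,0,0.3],"roll":-0.95},{"linear":[0,0,0.4],"roll":-0.95},{"linear":[0,0,0.36],"roll":-0.93},{"linear":[0,0,0.2],"roll":0},{"linear":[0,0,0],"roll":0},{"linear":[0,0,0],"roll":0},{"linear":[0,0,0],"roll":0}]'
```

```text
time_s: 12.6
position: [0.5465, -0.0042, 0.122]
tool_rot: [[0.915, 0.404, 0.001], [0.404, -0.915, -0.0], [0.001, 0.001, -1.0]]
ft_force: [-1.1, 0.0, 0.3]
grip_width: -0.0001
gripper_force: 0.0
```

```bash
python3 -m jog '[{"linear":[0,0,0.17],"roll":0},{"linear":[0,0,0.17],"roll":0},{"linear":[-0.055,0,0.04],"roll":0},{"linear":[-0.05,0,0.05],"roll":0},{"linear":[-0.05,0,0.05],"roll":0},{"linear":[-0.05,0,0.06],"roll":0},{"linear":[-0.045,0,0.06],"roll":0},{"linear":[-0.04,0,0.07],"roll":0},{"linear":[-0.04,0,0.07],"roll":0},{"linear":[-0.04,0,0.07],"roll":0}]'; python3 -m jog '[{"linear":[-0.025,0,0.06],"roll":0},{"linear":[-0.025,0,0.06],"roll":0},{"linear":[-0.015,0,0.06],"roll":0},{"linear":[-0.01,0,0.05],"roll":0},{"linear":[0,0,0.02],"roll":0},{"linear":[0,0,0],"roll":0},{"linear":[0,0,0],"roll":0}]'
```

```text
time_s: 13.43
position: [0.5323, -0.01, 0.0885]
tool_rot: [[0.914, 0.406, -0.0], [0.406, -0.914, 0.0], [-0.0, -0.0, -1.0]]
ft_force: [-0.5, 0.7, 2.0]
grip_width: 0.0001
gripper_force: 0.6
time_s: 14.02
position: [0.5298, -0.0111, 0.0787]
tool_rot: [[0.914, 0.406, -0.0], [0.406, -0.914, 0.0], [-0.0, -0.0, -1.0]]
ft_force: [-0.5, 0.4, -0.2]
grip_width: -0.0002
gripper_force: 0.0
```

```bash
python3 -m jog '[{"linear":[0,0,0.025],"roll":0},{"linear":[0,0,0.02],"roll":0},{"linear":[0,0,0],"roll":0},{"linear":[0,0,0],"roll":0}]'
```

```text
time_s: 14.35
position: [0.5298, -0.0111, 0.0773]
tool_rot: [[0.914, 0.406, 0.0], [0.406, -0.914, -0.0], [0.0, 0.0, -1.0]]
ft_force: [-1.7, 0.3, 4.4]
grip_width: 0.0001
gripper_force: 2.5
```

```bash
python3 -m jog '[{"linear":[0,0,0.02],"roll":0},{"linear":[0,0,0.01],"roll":0},{"linear":[0,0,0],"roll":0},{"linear":[0,0,0],"roll":0}]'; python3 -m jog '[{"linear":[0,0,-0.3],"roll":0},{"linear":[0,0,-0.8],"roll":0},{"linear":[0,0,-0.8],"roll":0},{"linear":[-0.8,0,-0.3],"roll":0},{"linear":[0,0,0],"roll":0},{"linear":[0,0,0],"roll":0},{"linear":[0,0,0],"roll":0}]'
python3 -c "
from chk import *; chk('w9',[('green',(.5065,-.0564),(.4818,-.0596)),('red',(.5492,-.0035),(.5263,-.0135))])"
```

```text
time_s: 14.68
position: [0.5299, -0.0112, 0.0767]
tool_rot: [[0.914, 0.406, 0.001], [0.406, -0.914, -0.0], [0.001, 0.001, -1.0]]
ft_force: [-2.6, -0.5, 8.6]
grip_width: 0.0001
gripper_force: 4.8
time_s: 15.27
position: [0.5006, -0.024, 0.1634]
tool_rot: [[0.914, 0.405, -0.0], [0.405, -0.914, 0.0], [-0.0, -0.0, -1.0]]
ft_force: [0.3, -0.3, -0.2]
grip_width: -0.0001
gripper_force: 0.0
green (299.8097839355469, 203.15982055664062) [ 0.5073 -0.0557  0.0786] (0.5065, -0.0564) tab [ 0.4857 -0.0593  0.0768] (0.4818, -0.0596)
red (260.6792297363281, 125.21765899658203) [ 0.5496 -0.0033  0.0786] (0.5492, -0.0035) tab [ 0.5261 -0.0135  0.0768] (0.5263, -0.0135)
```

View pics/w9.png

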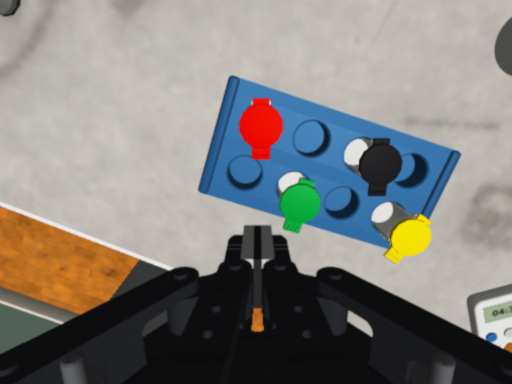

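All three caps are flat: red at (260,125), green at (300,203), yellow at (410,237). The rack is in place and the arm is clear of everything.

```bash
python3 -c "
from rig import env; print(env.close_job())"
```

```text
the job is handed in; nothing more can be done
None
```

I pressed the green, yellow and red caps shut in that order with at most about 10 N read at the wrist, touched nothing else on the bench, and handed the job in at about 15 s.

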